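# Open a push-and-turn safety cap on the one-hand stand

## Robot

A 6-joint arm with a two-finger parallel gripper is mounted at the origin on a cart in front of the work surface, level with it; the furniture and walls round the work are solid. World frame = base frame: x ahead of the robot, y to its left, z up, the work surface at z = 0. Lengths are in m, angles in rad, forces in N, time in s.
With the tool pointing down it reaches from about 0.275 to 0.75 m from the base axis. Payload 10.2 kg.
Tool frame: the origin (TCP) lies midway between the tips of the shut fingers; the grasp point (between the pads) lies 19 mm behind it (env.hold_point_z is the distance from the TCP to the grasp point, in m); x points along the fingers, z is the direction in which the jaws open and shut, and the axes are right-handed (so a half turn about x gives the same grasp; the last joint's range is limited). The gripper opens to 85 mm and grips with 20 to 120 N. Pads are 22 mm wide; open, the fingers measure 114 mm over their backs; the gripper's body (76 mm by 85 mm) begins 54 mm behind the grasp point. The pads swing forward as they close: fully open they stand 13 mm farther back than shut.
Start: joints at [1.06, 0.313, 1.498, -0, 1.331, -0.223], TCP at [0.149, 0.503, 0.231] pointing down, gripper open.
Joint ranges: [-2.94, 2.94], [-0.97, 2.17], [0.19, 2.56], [-1.23, 4.37], [0.02, 3.11], [-2.88, 2.88]. Speed limits (rad/s): [2.39, 2.39, 3.01, 3.14, 3.14, 3.14].

## Interface

Orientations are given as a unit quaternion [x, y, z, w].
In Python, from bench import env, kinematics, monitor, eyes, job gives the robot as it stands. The module is installed in compiled form; this text tells all that it offers. Calls block until the motion is done:
- env.reach(position, orientation): joint-space move of the TCP to a pose.
- env.movel(position, velocity=0.15, frame=None, guard=None): straight line of the TCP; frame=None keeps the orientation; velocity is the mean speed in m/s. With guard (N) it stops when the force on the tool has changed by that much, and returns True; else False.
- env.set_joints(angles): joint-space move.
- env.release() and env.close_gripper(effort=None): open the fingers fully, or close them until they stop; effort is the grip in N (None keeps the last).
- env.hold(seconds).
- kinematics.ik(position, orientation): joint angles nearest the present ones, or None.
- monitor.sense(): the state.
- eyes.grab_frame(name): name is "side" or "top" or "wrist"; returns a dict with "frame" (420x560x3 uint8, red, green, blue), "mtx" (3x3 intrinsics, pixels), "k1" (the pictures are not rectified: a ray, as slopes to the right and down, at radius r is drawn at 1 + k1 r^2 times it, then the intrinsics apply), "view" (4x4, takes a point from world to camera coordinates). Camera axes: x right, y down, z forward; pixel columns grow to the right and rows downward; lengths in m; the calibration is good to about 2 mm. A picture is of the moment at which its call begins. There is no depth.
A pose or a line that the arm cannot do raises env.MotionError and nothing moves.
- job.hand_in(): hands the job in, once; it reports no verdict.
The state is a dict: "clock": time; "joints": joint angles; "qvel": joint speeds; "joint_efforts": joint torques, N m; "position": TCP position; "ee_rot": TCP orientation; "contact_force": force on the tool from outside, world axes, zero at the start; "ft_torque": the same for the moment, N m; "finger_gap": opening from 0.0 (shut) to 1.0 (fully open).
Only numpy, scipy, OpenCV 4.12 (cv2) and the standard library are available. Lean on these libraries where they do the work, as an engineer would, in place of code of your own. Each camera call takes 0.05 s, during which the arm holds its last target.

## Task

Open the safety-capped cleaner bottle with one hand: lift the bottle, push its hollow square foot fully down over the square spigot of the stand so that it cannot turn, and only then press the cap down, twist it anticlockwise (seen from above) until it is free, and lift it off. Leave the open bottle upright and fully home on the stand, and do not disturb the mug, spice jar, garlic bulb or teaspoon. The program finishes while the gripper is still holding the cap, about 5 to 10 cm clear above the bottle's mouth; do not put it down or let go.

Things in the scene. Friction and masses are not known exactly. Their poses are not given: they have to be found in the camera images.
- stand_seat (a point): Stand, fixed on the worktop, left or right of the bottle: square grey plate 96 x 96 mm, 16 mm high, with a square steel spigot in its middle. Point: on the spigot's axis at the plate's upper face; z up, x and y parallel to the sides of spigot and plate. The bottle's foot fits over the spigot in any of four quarter turns, 1.5 mm clear on each side.
- spigot_top (a point): Centre of the spigot's top, 34 mm above stand_seat and 50 mm above the worktop, same axes. The spigot is 38 x 38 mm with cut corners; its upper 12 mm taper to 24 x 24 mm at the top.
- bottle: White square bottle, about 0.4 kg, loose, upright on the worktop at the start. Origin: centre of its underside; z up, x and y parallel to its 60 mm sides. Underneath, a square hole 41 x 41 mm, 38 mm deep, parallel to the sides: the sleeve for the spigot. Fully home its underside rests on the stand's plate (origin at stand_seat). Square to 84 mm up, low cone to 93 mm, then the neck.
- bottle_mouth (a point): Centre of the top of the bottle's neck, 120 mm above the bottle's origin, axes as the bottle's. The neck is 34 mm across, from 93 to 120 mm, with two small lugs on its +x and -x sides that hold the cap.
- cap: Round grey ribbed push-and-turn cap, 54 mm across, 40 mm high, 50 g, locked on the neck at the start, its x axis then parallel to the bottle's. Origin: centre of its lower rim, 101 mm above the bottle's origin while locked; z up. Locked, it carries the bottle, so the bottle may be lifted by it (about 5 degrees of play). Without a press it cannot turn; the wrong way it meets a stop at once.
- cap_centre (a point): Centre of the cap on its axis, 20 mm above its lower rim; a good grip point from above. To open: press down at least 4 mm (about 11 N; bottoms at 6 mm with 13 N; 25 N does no harm), keep it down and turn it about 70 degrees anticlockwise from above against the bottle. From 50 to 90 degrees it is free and lifts straight off, its rim clearing the mouth after 19 mm; at 90 it meets a stop.
- mug: Striped mug, 86 x 120 x 90 mm, bystander behind the work. Origin: centre of its underside.
- spice_a: Spice jar with a red cap, the one standing forward beside the dish rack, 45 mm across, 108 mm high, bystander. Origin: centre of its underside.
- garlic: Garlic bulb, 60 x 57 x 58 mm, bystander. Origin: centre of its underside.
- teaspoon: Teaspoon, 130 x 26 x 11 mm, lying at the front of the work, bystander. Origin: centre of its underside.
Not all that is in view belongs to the job. Leave any black or turquoise look-alike of the cap alone.

How it is judged:
By the outcome, as a careful person would: the job done as asked, in the order asked, and still so for the second after the job is handed in, while the arm keeps its last pose, push and grip.
It also fails if it takes over 48 s, if anything falls off the work surface, if the arm or the gripper's body presses on something with over 40 N, if the wrist force passes 120 N, or if a joint passes its speed limit or range.

## Working session

There is one attempt and no reset: what is moved stays moved. The work goes in short steps, each a Python script; the robot and the scene stay as the last script left them, time stands still between calls to the robot, and variables do not carry over. Pictures are saved under pics/ and viewed, and the job is handed in when it is done.

```bash
ls; mkdir -p pics
cat > h.py <<'E'
from bench import env, kinematics, monitor, eyes, job
import numpy as np, cv2
from scipy.spatial.transform import Rotation as R
def grab(name,fn=None):
    d=eyes.grab_frame(name)
    if fn: cv2.imwrite('pics/'+fn,d['frame'][:,:,::-1])
    return d
def ray(d,uv):
    uv=np.asarray(uv,float).reshape(1,1,2)
    p=cv2.undistortPoints(uv,np.array(d['mtx'],float),np.array([d['k1'],0,0,0],float)).ravel()
    V=np.array(d['view']); Rm=V[:3,:3]; o=-Rm.T@V[:3,3]
    v=Rm.T@np.array([p[0],p[1],1.]); return o,v/np.linalg.norm(v)
def onplane(d,uv,z):
    o,v=ray(d,uv); return o+v*(z-o[2])/v[2]
def proj(d,P):
    V=np.array(d['view']); P=np.atleast_2d(np.asarray(P,float))
    r,_=cv2.Rodrigues(V[:3,:3]); 
    return cv2.projectPoints(P.reshape(-1,1,3),r,V[:3,3],np.array(d['mtx'],float),np.array([d['k1'],0,0,0],float))[0].reshape(-1,2)
def st():
    s=monitor.sense(); print('t %.2f pos %s F %s T %s gap %.3f'%(s['clock'],np.round(s['position'],4),np.round(s['contact_force'],1),np.round(s['ft_torque'],2),s['finger_gap'])); return s
E
python3 - <<'E'
from h import *
s=st(); print(s['ee_rot'],s['joints'],env.hold_point_z)
for n in ['side','top','wrist']:
    d=grab(n,n+'0.png'); V=np.array(d['view']); print(n,np.round(-V[:3,:3].T@V[:3,3],3),d['k1'],np.array(d['mtx']).tolist(), np.round(V[2,:3],2))
E
```

```text
pics
t 0.00 pos [0.1489 0.5032 0.2307] F [-0.3 -0.8 -0.1] T [-0.01 -0.03  0.  ] gap 0.996
[-0.42330978  0.56696395  0.42292462  0.5661232 ] [ 1.05956902e+00  3.13484072e-01  1.49847822e+00 -1.54555000e-05
  1.33093811e+00 -2.23378115e-01] 0.0187
side [-0.012 -0.256  0.731] -0.05342790056310654 [[403.8420932138073, 0.0, 281.2038953924472], [0.0, 403.8420932138073, 209.8422646878632], [0.0, 0.0, 1.0]] [ 0.61  0.28 -0.74]
top [ 0.378 -0.012  1.034] -0.10985178640162156 [[409.71652562054203, 0.0, 280.39191089968705], [0.0, 409.71652562054203, 203.91544864700484], [0.0, 0.0, 1.0]] [ 0.14  0.   -0.99]
wrist [0.076 0.525 0.375] -0.05355310578351996 [[350.07684245746714, 0.0, 277.5961153900333], [0.0, 350.07684245746714, 211.8166887800183], [0.0, 0.0, 1.0]] [ 0.29 -0.08 -0.95]
```

View pics/side0.png

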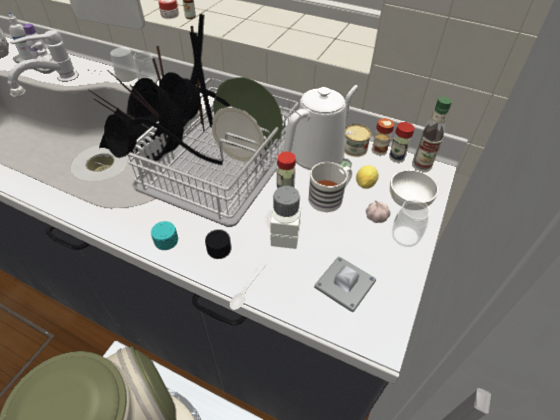

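View pics/top0.png

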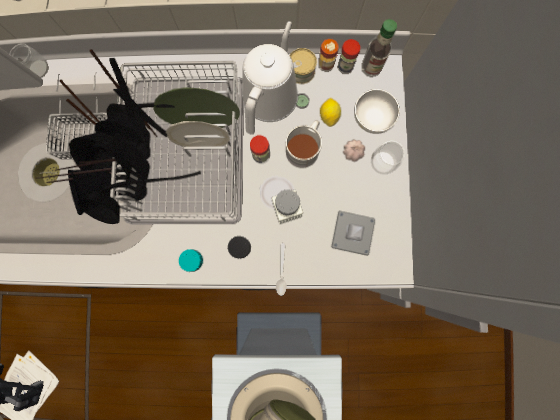

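View pics/wrist0.png

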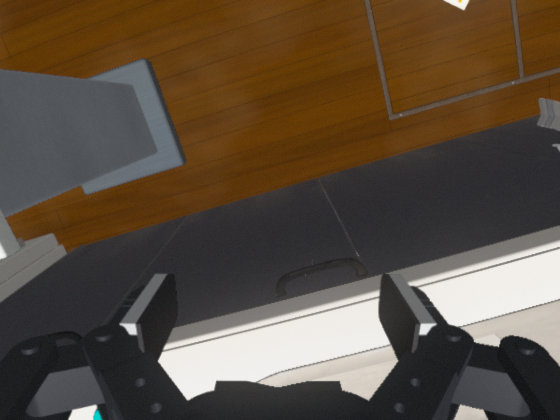

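The top view shows the grey cap at about (287,201), the stand at (354,232), the red-capped jar at (260,148), the mug at (303,145), the garlic at (354,150) and the teaspoon at (282,265). I'll zoom in on the bottle and stand.

Run:
```python
import cv2
t=cv2.imread('pics/top0.png'); s=cv2.imread('pics/side0.png')
cv2.imwrite('pics/tz.png',cv2.resize(t[160:270,250:400],None,fx=5,fy=5,interpolation=cv2.INTER_CUBIC))
cv2.imwrite('pics/sz.png',cv2.resize(s[175:310,250:390],None,fx=4,fy=4,interpolation=cv2.INTER_CUBIC))
```

```text
(no output)
```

View pics/tz.png

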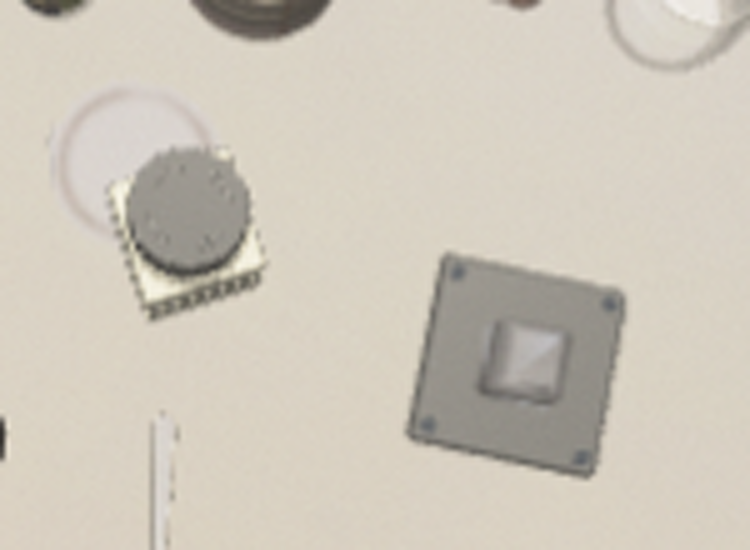

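View pics/sz.png

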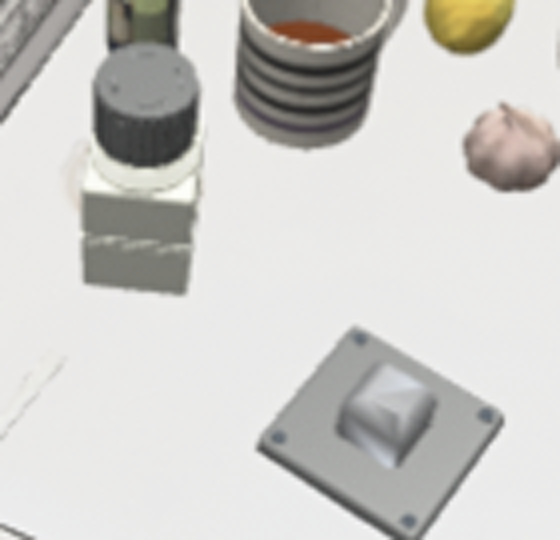

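Run:
```python
from h import *
import pickle
t=grab('top'); s=grab('side'); 
pickle.dump((t,s),open('cam.pkl','wb'))
def f(o,uv,k,off): return np.array(off)+np.array(uv)/k
T=lambda u,v:(250+(u+.5)/5-.5,160+(v+.5)/5-.5)
S=lambda u,v:(250+(u+.5)/4-.5,175+(v+.5)/4-.5)
# cap top ellipse via mask, top view
for nm,d,roi in (('top',t,(185,222,270,305)),('side',s,(183,220,268,305))):
    im=d['frame']; hsv=cv2.cvtColor(im,cv2.COLOR_RGB2HSV)
    v0,v1,u0,u1=roi; c=hsv[v0:v1,u0:u1]
    m=((c[:,:,2]>100)&(c[:,:,2]<165)&(c[:,:,1]<40)).astype(np.uint8) if nm=='top' else ((c[:,:,2]>80)&(c[:,:,2]<150)&(c[:,:,1]<40)).astype(np.uint8)
    n,l,stt,cen=cv2.connectedComponentsWithStats(m)
    i=1+np.argmax(stt[1:,4]); print(nm,stt[i],cen[i]+[u0,v0],'cap top->',onplane(d,cen[i]+[u0,v0],.141))
# stand corners z=.016
im=t['frame']; hsv=cv2.cvtColor(im,cv2.COLOR_RGB2HSV)
c=hsv[200:265,320:390]; m=((c[:,:,2]<175)).astype(np.uint8)
n,l,stt,cen=cv2.connectedComponentsWithStats(m); i=1+np.argmax(stt[1:,4])
cn=max(cv2.findContours((l==i).astype(np.uint8),0,1)[0],key=cv2.contourArea)
r=cv2.minAreaRect(cn); print('stand rect',r)
b=cv2.boxPoints(r)+[320,200]; P=np.array([onplane(t,x,.016) for x in b]); print(np.round(P,4),P.mean(0)); 
e=np.diff(np.vstack([P,P[:1]]),axis=0); print([ (np.hypot(*q[:2]).round(4),np.degrees(np.arctan2(q[1],q[0])).round(1)%90) for q in e])
# stand in side view: hand corners from zoom
C=[S(355,326),S(503,420),S(408,540),S(260,444)]
Q=np.array([onplane(s,x,.016) for x in C]); print('side stand',np.round(Q,4),Q.mean(0))
# bottle bottom edge at z=.084
A=onplane(t,T(150,308),.084);B=onplane(t,T(262,270),.084);print('bottle edge',A,B,np.linalg.norm(B-A),np.degrees(np.arctan2(*(B-A)[[1,0]]))%90)
A=onplane(t,T(110,185),.084);B=onplane(t,T(150,305),.084);print('bottle edge',A,B,np.linalg.norm(B-A),np.degrees(np.arctan2(*(B-A)[[1,0]]))%90)
```

```text
top [  4   5  26  25 463] [287.15550756 201.82721382] cap top-> [ 0.51322751 -0.02579095  0.141     ]
side [  5   0  27  25 207] [284.         194.61835749] cap top-> [ 0.51221558 -0.02226977  0.141     ]
stand rect ((33.15365982055664, 32.782928466796875), (39.04225540161133, 38.48351287841797), 12.094757080078125)
[[ 0.4176 -0.1339  0.016 ]
 [ 0.5117 -0.1556  0.016 ]
 [ 0.491  -0.2517  0.016 ]
 [ 0.397  -0.2287  0.016 ]] [ 0.45433609 -0.19247702  0.016     ]
[(np.float64(0.0966), np.float64(77.0)), (np.float64(0.0983), np.float64(77.8)), (np.float64(0.0967), np.float64(76.30000000000001)), (np.float64(0.0971), np.float64(77.8))]
side stand [[ 0.508  -0.1579  0.016 ]
 [ 0.4857 -0.2482  0.016 ]
 [ 0.3984 -0.2262  0.016 ]
 [ 0.4169 -0.1398  0.016 ]] [ 0.45223217 -0.19304608  0.016     ]
bottle edge [ 0.4761842  -0.00898545  0.084     ] [ 0.4940352  -0.06129485  0.084     ] 0.05527143789529584 18.842619817756002
bottle edge [0.53423553 0.00986573 0.084     ] [ 0.47758883 -0.00898418  0.084     ] 0.05970065130722955 18.405514350408055
```

```bash
cat >> h.py <<'E'
def Q(phi):  # tool down, jaw dir at world angle phi (deg)
    a=np.radians(phi); x=np.array([0,0,-1.]); z=np.array([np.cos(a),np.sin(a),0]); y=np.cross(z,x)
    return R.from_matrix(np.c_[x,y,z]).as_quat()
E
python3 - <<'E'
from h import *
s=monitor.sense(); M=R.from_quat(s['ee_rot']).as_matrix(); print(np.round(M,2), 'phi',np.degrees(np.arctan2(M[1,2],M[0,2])))
B=[.513,-.025,.22];S=[.4535,-.1926,.22]
for phi in range(-180,180,30):
    out=[]
    for p,a in ((B,phi),(S,phi-30),(S,phi+50),(S,phi+60),(S,phi+140)):
        q=kinematics.ik(p,Q(a)); out.append(None if q is None else np.round(q,2)[[0,3,5]])
    print(phi,out)
print(s['clock'])
E
```

```text
[[-0.   -0.96  0.28]
 [-0.    0.28  0.96]
 [-1.    0.   -0.  ]] phi 73.51386685413766
-180 [array([-0.28, -0.  ,  2.86]), None, array([-0.64, -0.  ,  1.63]), array([-0.64, -0.  ,  1.45]), array([-0.64, -0.  ,  0.06])]
-150 [array([-0.28, -0.  ,  2.34]), array([-0.64, -0.  ,  2.5 ]), array([-0.64, -0.  ,  1.11]), array([-0.64, -0.  ,  0.93]), array([-0.64, -0.  , -0.47])]
-120 [array([-0.28, -0.  ,  1.82]), array([-0.64, -0.  ,  1.98]), array([-0.64, -0.  ,  0.58]), array([-0.64,  0.  ,  0.41]), array([-0.64, -0.  , -0.99])]
-90 [array([-0.28, -0.  ,  1.29]), array([-0.64, -0.  ,  1.45]), array([-0.64, -0.  ,  0.06]), array([-0.64, -0.  , -0.12]), array([-0.64, -0.  , -1.51])]
-60 [array([-0.28,  0.  ,  0.77]), array([-0.64, -0.  ,  0.93]), array([-0.64, -0.  , -0.47]), array([-0.64, -0.  , -0.64]), array([-0.64, -0.  , -2.04])]
-30 [array([-0.28, -0.  ,  0.25]), array([-0.64,  0.  ,  0.41]), array([-0.64, -0.  , -0.99]), array([-0.64, -0.  , -1.16]), array([-0.64, -0.  , -2.56])]
0 [array([-0.28, -0.  , -0.28]), array([-0.64, -0.  , -0.12]), array([-0.64, -0.  , -1.51]), array([-0.64,  0.  , -1.69]), None]
30 [array([-0.28, -0.  , -0.8 ]), array([-0.64, -0.  , -0.64]), array([-0.64, -0.  , -2.04]), array([-0.64, -0.  , -2.21]), array([-0.64, -0.  ,  2.68])]
60 [array([-0.28,  0.  , -1.32]), array([-0.64, -0.  , -1.16]), array([-0.64, -0.  , -2.56]), array([-0.64, -0.  , -2.73]), array([-0.64, -0.  ,  2.15])]
90 [array([-0.28, -0.  , -1.85]), array([-0.64,  0.  , -1.69]), None, None, array([-0.64, -0.  ,  1.63])]
120 [array([-0.28, -0.  , -2.37]), array([-0.64, -0.  , -2.21]), array([-0.64, -0.  ,  2.68]), array([-0.64, -0.  ,  2.5 ]), array([-0.64, -0.  ,  1.11])]
150 [None, array([-0.64, -0.  , -2.73]), array([-0.64, -0.  ,  2.15]), array([-0.64, -0.  ,  1.98]), array([-0.64, -0.  ,  0.58])]
0.25
```

Run:
```python
from h import *
st()
env.movel([.125,.42,.33],velocity=.25); st()
env.reach([.34,-.02,.33],Q(-72)); st()
env.movel([.51,-.10,.30],velocity=.25); st()
grab('wrist','w1.png')
```

```text
t 0.25 pos [0.149  0.5033 0.2311] F [ 0.3 -0.3  0.2] T [-0.04  0.02  0.03] gap 1.000
t 0.93 pos [0.1251 0.4202 0.329 ] F [-0.5  0.5 -0.6] T [-0.02  0.01  0.03] gap 0.999
t 2.71 pos [ 0.3401 -0.0195  0.3299] F [-0.6  0.6  0.2] T [-0.01  0.01  0.01] gap 1.007
t 3.62 pos [ 0.5096 -0.0994  0.3003] F [-0.2  0.4  1.4] T [-0.05 -0.01  0.01] gap 1.003
```

View pics/w1.png

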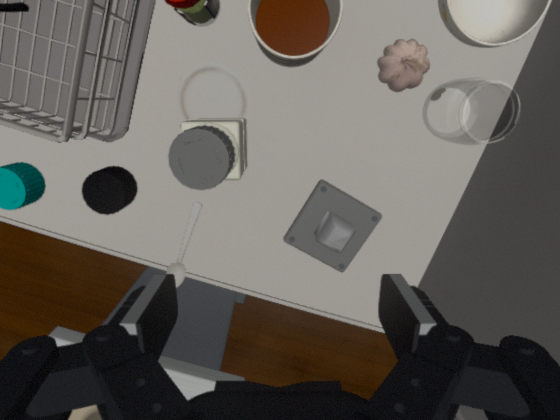

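The wrist view shows the cap top at about (200,158), the bottle shoulder with right corners at (243,120) and (241,179), and the stand plate with corners at (321,181), (381,217), (342,270) and (285,239). I'll measure these more precisely.

Run:
```python
from h import *
import pickle
d=grab('wrist'); pickle.dump(d,open('w1.pkl','wb'))
im=d['frame']; hsv=cv2.cvtColor(im,cv2.COLOR_RGB2HSV)
g=cv2.cvtColor(im,cv2.COLOR_RGB2GRAY)
print(g[158,150:260:4], g[225,280:390:4])
c=g[170:280,275:395]; m=(c<130).astype(np.uint8)
n,l,stt,cen=cv2.connectedComponentsWithStats(m); i=l[60,62-30]; print('lab',i,stt[i])
cn=max(cv2.findContours((l==i).astype(np.uint8),0,1)[0],key=cv2.contourArea)
b=cv2.boxPoints(cv2.minAreaRect(cn)); ap=cv2.approxPolyDP(cn,8,True).reshape(-1,2)
for X in (b,ap):
    print(np.round(X+[275,170],1).tolist()); P=np.array([onplane(d,x,.016) for x in X+[275,170]]); e=np.diff(np.vstack([P,P[:1]]),axis=0)
    print(P.mean(0),[(np.hypot(*q[:2]).round(4),(np.degrees(np.arctan2(q[1],q[0]))%90).round(1)) for q in e])
z=cv2.resize(im[110:290,150:400],None,fx=3.2,fy=3.2,interpolation=cv2.INTER_CUBIC)
cv2.imwrite('pics/w1z.png',z[:,:,::-1])
```

```text
[157 155 155 156 156  97 100  89  95  97  95  95  97  98  99  98  96  97
  99 100  82  96 150  91  98 155 154 155] [155 154 153  79  98 100 101  96  98  98 103  85  96 107 127 116 106 100
  94  95  96  95  98  96 125 154 154 154]
lab 1 [   8    9   99   93 5043]
[[281.3, 239.6], [319.3, 176.2], [382.8, 214.3], [344.8, 277.7]]
[ 0.45627419 -0.1917149   0.016     ] [(np.float64(0.0968), np.float64(79.0)), (np.float64(0.0976), np.float64(77.4)), (np.float64(0.1009), np.float64(82.2)), (np.float64(0.1035), np.float64(75.3))]
[[320, 179], [283, 240], [343, 271], [381, 215]]
[ 0.45729519 -0.19083996  0.016     ] [(np.float64(0.0936), np.float64(78.8)), (np.float64(0.0934), np.float64(79.0)), (np.float64(0.0915), np.float64(78.8)), (np.float64(0.0934), np.float64(77.8))]
```

View pics/w1z.png

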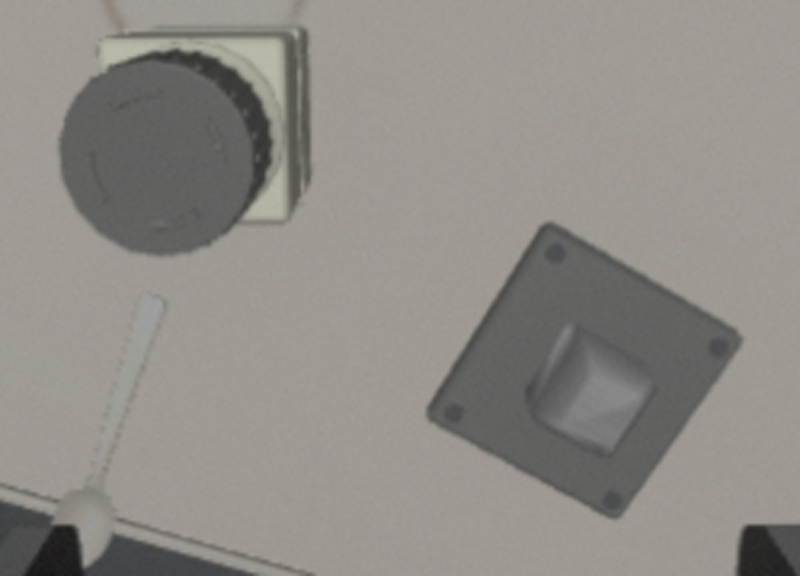

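Run:
```python
from h import *
import pickle
d=pickle.load(open('w1.pkl','rb')); t,s=pickle.load(open('cam.pkl','rb'))
Z=lambda p:(150+(p[0]+.5)/3.2-.5,110+(p[1]+.5)/3.2-.5)
def quad(pts,z,nm,d=d):
    P=np.array([onplane(d,p,z) for p in pts]); e=np.diff(np.vstack([P,P[:1]]),axis=0)
    # centre=diagonal intersection
    print(nm,np.round(P.mean(0),4),[(np.hypot(*q[:2]).round(4),(np.degrees(np.arctan2(q[1],q[0]))%90).round(1)) for q in e])
quad([Z(p) for p in [(556,254),(719,348),(611,500),(454,413)]],.017,'bolts')
quad([Z(p) for p in [(546,220),(744,338),(618,522),(426,414)]],.016,'plate')
# line-fit plate edges
g=cv2.cvtColor(d['frame'],cv2.COLOR_RGB2GRAY)[170:280,275:395]
m=(g<130).astype(np.uint8); cn=max(cv2.findContours(m,0,1)[0],key=cv2.contourArea).reshape(-1,2)+[275,170]
W=np.array([onplane(d,p,.016)[:2] for p in cn]); r=cv2.minAreaRect((W*1000).astype(np.float32)); print('plate world rect w',r)
def capc(d,roi,lo,hi,z):
    v0,v1,u0,u1=roi;h=cv2.cvtColor(d['frame'],cv2.COLOR_RGB2HSV)[v0:v1,u0:u1]
    m=((h[:,:,2]>lo)&(h[:,:,2]<hi)&(h[:,:,1]<40)).astype(np.uint8)
    m=cv2.morphologyEx(m,cv2.MORPH_OPEN,np.ones((5,5),np.uint8))
    cn=max(cv2.findContours(m,0,1)[0],key=cv2.contourArea).reshape(-1,2)+[u0,v0]
    W=np.array([onplane(d,p,z)[:2] for p in cn]); print('cap', (W.max(0)+W.min(0))/2, W.max(0)-W.min(0), cv2.minEnclosingCircle((W*1000).astype(np.float32)))
capc(d,(120,195,160,240),90,125,.141)
print('cap wrist hand',onplane(d,Z((158,157)),.141))
for p in [(100,37),(302,30),(288,222)]: print('bottle corner',p,onplane(d,Z(p),.084))
# top-view plate
g=cv2.cvtColor(t['frame'],cv2.COLOR_RGB2GRAY)[200:265,320:390]; m=(g<170).astype(np.uint8)
cn=max(cv2.findContours(m,0,1)[0],key=cv2.contourArea).reshape(-1,2)+[320,200]
W=np.array([onplane(t,p,.016)[:2] for p in cn]); print('plate top',cv2.minAreaRect((W*1000).astype(np.float32)))
```

```text
bolts [ 0.456  -0.1921  0.017 ] [(np.float64(0.0778), np.float64(78.1)), (np.float64(0.0784), np.float64(77.3)), (np.float64(0.0774), np.float64(77.5)), (np.float64(0.0775), np.float64(77.7))]
plate [ 0.4572 -0.1913  0.016 ] [(np.float64(0.095), np.float64(77.5)), (np.float64(0.0943), np.float64(78.6)), (np.float64(0.0955), np.float64(77.0)), (np.float64(0.0933), np.float64(78.3))]
plate world rect w ((457.41375732421875, -190.72354125976562), (96.91844177246094, 96.62354278564453), 77.86502838134766)
cap [ 0.51591437 -0.02468027] [0.05290845 0.05216131] ((515.4754638671875, -24.184192657470703), 27.156137466430664)
cap wrist hand [ 0.5170485  -0.02521648  0.141     ]
bottle corner (100, 37) [0.53598903 0.01127563 0.084     ]
bottle corner (302, 30) [ 0.55743273 -0.04864672  0.084     ]
bottle corner (288, 222) [ 0.49736735 -0.0616958   0.084     ]
plate top ((454.45184326171875, -191.93577575683594), (96.69273376464844, 96.63072204589844), 77.78025817871094)
```

Run:
```python
from h import *
env.movel([.515,-.025,.20],velocity=.2)
print(env.movel([.515,-.025,.101],velocity=.1,guard=8)); st()
grab('side','s2.png')
env.close_gripper(90); st()
grab('side','s3.png')
```

```text
False
t 5.63 pos [ 0.5153 -0.0251  0.1016] F [-0.1 -0.9  0.3] T [0.03 0.08 0.08] gap 1.001
t 6.09 pos [ 0.5153 -0.0252  0.1018] F [-2.1 -0.8  6.1] T [-0.05  0.36 -0.04] gap 0.621
```

View pics/s3.png

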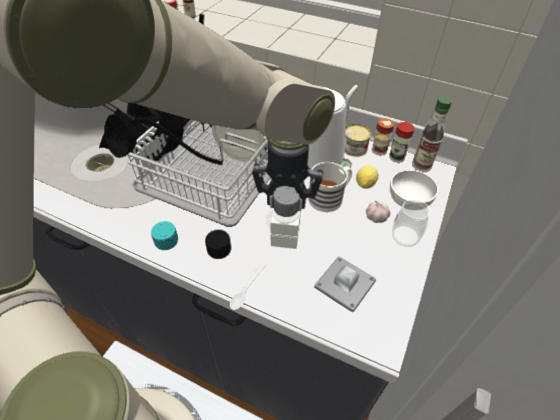

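The fingers have closed on either side of the cap at about (287,200), and the gap of 53 mm matches the cap. Next I'll lift and look.

Run:
```python
from h import *
import pickle
env.movel([.515,-.025,.185],velocity=.15); st()
d=grab('side','s4.png'); w=grab('wrist','w4.png'); t=grab('top','t4.png'); pickle.dump((d,w,t),open('c4.pkl','wb'))
def z(d,r,f): v0,v1,u0,u1=r; return cv2.resize(d['frame'][v0:v1,u0:u1],None,fx=f,fy=f,interpolation=cv2.INTER_CUBIC)[:,:,::-1]
a=z(d,(110,260,220,370),3.5);cv2.imwrite('pics/s4z.png',a)
```

```text
t 6.85 pos [ 0.5143 -0.0248  0.1837] F [-1.4 -0.7 -4.7] T [0.01 0.03 0.07] gap 0.624
```

View pics/s4z.png

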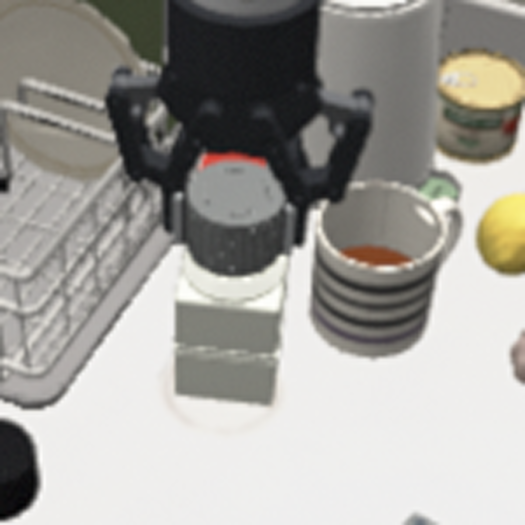

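View pics/w4.png

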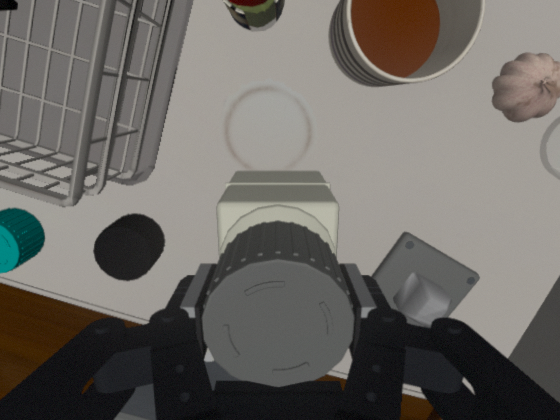

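Run:
```python
from h import *
import pickle
d,w,t=pickle.load(open('c4.pkl','rb'))
s=st(); zc=s['position'][2]+.0395
im=w['frame']; v=cv2.cvtColor(im,cv2.COLOR_RGB2GRAY)
r=v[240:390,200:360]
print(v[314,195:365:6], v[235:395:6,279])
# fit circle on plane through hand-picked rim points
pts=[(204,314),(352,314),(278,386),(220,265),(338,265),(225,364),(332,364),(279,247)]
W=np.array([onplane(w,p,zc)[:2] for p in pts])
from scipy.optimize import least_squares
f=least_squares(lambda p:np.hypot(*(W-p[:2]).T)-p[2],[.515,-.025,.027]); print(f.x,np.round(f.fun,4),'off',f.x[:2]-s['position'][:2])
# bottle edges yaw
for a,b,z in (((219,206),(337,206),s['position'][2]-.018),((235,172),(325,172),s['position'][2]-.1)):
    A=onplane(w,a,z);B=onplane(w,b,z);print(np.linalg.norm(B-A),np.degrees(np.arctan2(*(B-A)[[1,0]])),(A+B)/2)
cv2.imwrite('pics/w4z.png',cv2.resize(im[160:395,190:370],None,fx=2.5,fy=2.5,interpolation=cv2.INTER_CUBIC)[:,:,::-1])
```

```text
t 7.00 pos [ 0.5145 -0.0249  0.1838] F [-0.8  0.1 -5.6] T [0.01 0.03 0.04] gap 0.621
[ 63  33  95  94  94  93  94  94  93  94  95  93  94  93  96  94  92  93
  94  92  94  94  92  93  93  93  91  44 136] [63 61 61 85 83 95 96 94 93 91 92 93 93 95 93 94 93 93 93 94 93 95 93 91
 91 91 19]
[ 0.51869721 -0.02392328  0.02740588] [-0.0016 -0.0019  0.0017  0.001   0.0013 -0.0002 -0.0002  0.    ] off [0.00421304 0.00096219]
0.05680552201562102 -71.95199910703714 [ 0.54166751 -0.01626948  0.16577478]
0.06341630109028473 -71.95796486791627 [ 0.54285872 -0.01730547  0.08377478]
```

View pics/w4z.png

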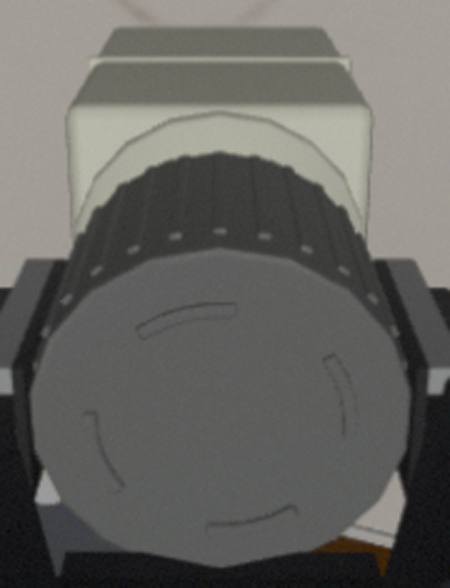

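Run:
```python
from h import *
import pickle
d,w,t=pickle.load(open('c4.pkl','rb'))
p0=np.array([.5144,-.0249]); z=.1838; u=np.array([np.cos(np.radians(18)),np.sin(np.radians(18))])
A=onplane(w,(278.5,259),z+.0395);B=onplane(w,(278.5,386),z+.0395); C=(A+B)/2
print('cap',np.linalg.norm(A-B),C, (C[:2]-p0)@u, (C[:2]-p0)@[-u[1],u[0]])
for row,zz in ((201.6,z-.017),(171,z-.101)):
    P=onplane(w,(278.5,row),zz)[:2]-.03*u-p0; print('bottle',P@u,P@[-u[1],u[0]])
```

```text
cap 0.05225485603357932 [ 0.51593672 -0.0248857   0.2233    ] 0.0014659313139176694 -0.00046127229118077793
bottle 0.0010799598428615897 -0.0004632844790131901
bottle -8.504589542253334e-05 -0.0005186259788734795
```

Run:
```python
from h import *
import pickle
env.movel([.4555,-.1914,.185],velocity=.15,frame=Q(-102.2)); env.hold(.2); st()
d=grab('side'); w=grab('wrist','w5.png'); t=grab('top'); pickle.dump((d,w,t),open('c5.pkl','wb'))
def z(d,r,f): v0,v1,u0,u1=r; return cv2.resize(d['frame'][v0:v1,u0:u1],None,fx=f,fy=f,interpolation=cv2.INTER_CUBIC)[:,:,::-1]
cv2.imwrite('pics/s5z.png',z(d,(160,310,270,420),3.8))
```

```text
t 8.53 pos [ 0.4557 -0.1909  0.185 ] F [ 0.   0.7 -3.8] T [-0.06 -0.04  0.03] gap 0.621
```

View pics/s5z.png

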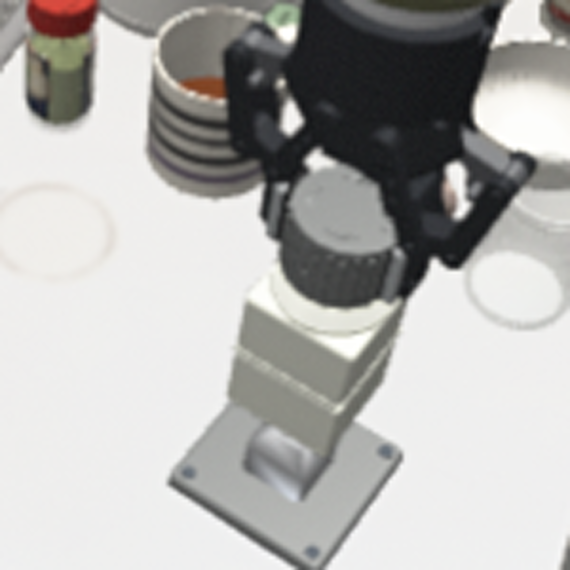

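View pics/w5.png

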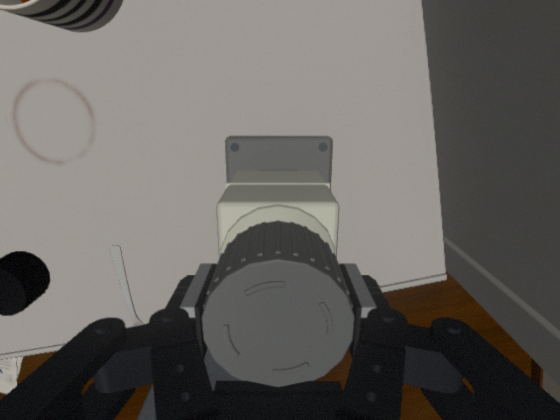

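The bottle hangs square and centred over the plate: its centre column is about 278 against 279 for the plate, and the edges are parallel. I'll check depth from the rear plate edge at row 137, then lower under guard.

Run:
```python
from h import *
import pickle
d,w,t=pickle.load(open('c5.pkl','rb'))
s=st(); p0=s['position'][:2]; a=np.radians(-12.2); u=np.array([np.cos(a),np.sin(a)]); n=np.array([-u[1],u[0]])
for c,row,zz,h in ((279,136.5,.016,.048),(278.5,171,s['position'][2]-.101,.03),(278.5,202,s['position'][2]-.017,.03)):
    P=onplane(w,(c,row),zz)[:2]-h*u-p0; print(P@u,P@n)
P=[onplane(w,x,.017)[:2]-p0 for x in ((235,147),(323,147))]; M=np.mean(P,0); print('bolts',(M@u)-.0389,M@n,np.degrees(np.arctan2(*(P[1]-P[0])[::-1])))
print('guard',env.movel([.4557,-.1912,.150],velocity=.08,guard=8)); st()
```

```text
t 8.68 pos [ 0.4556 -0.1912  0.185 ] F [ 0.1  0.4 -4.6] T [0.01 0.01 0.02] gap 0.614
0.00021811537726067564 -0.0010207735954629298
0.00022467357167224654 -0.0004896078535054186
0.0009823083889753303 -0.00033504179181426927
bolts 0.0003081894349231673 -0.0010373731722818874 -102.12791504726304
guard False
t 9.27 pos [ 0.4559 -0.1913  0.1502] F [ 0.1 -0.1 -4.2] T [-0.05  0.01  0.03] gap 0.613
```

Run:
```python
from h import *
print('guard',env.movel([.4556,-.1918,.122],velocity=.06,guard=7)); st()
print('guard',env.movel([.4556,-.1918,.115],velocity=.03,guard=7)); s=st()
env.hold(.2); st()
grab('side','s6.png')
d=grab('side'); cv2.imwrite('pics/s6z.png',cv2.resize(d['frame'][160:310,270:420],None,fx=3.8,fy=3.8,interpolation=cv2.INTER_CUBIC)[:,:,::-1])
```

```text
guard False
t 9.88 pos [ 0.4557 -0.1919  0.122 ] F [ 0.5 -0.4 -4.5] T [ 0.01 -0.04 -0.02] gap 0.622
guard True
t 10.15 pos [ 0.4563 -0.1921  0.1166] F [-0.9  2.1  8.5] T [ 0.15  0.18 -0.  ] gap 0.619
t 10.35 pos [ 0.4563 -0.1921  0.117 ] F [-1.7  0.7  7.1] T [ 0.17  0.16 -0.02] gap 0.619
```

View pics/s6z.png

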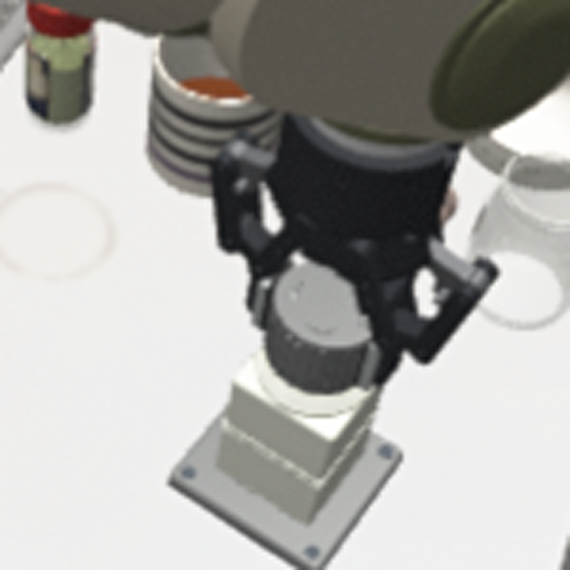

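The bottle's foot is flat on the plate, and contact came at z = 0.117 as expected for home. Now I'll press.

Run:
```python
from h import *
p=monitor.sense()['position']; x,y=p[:2]
for z in (.115,.1135,.112,.1105,.1095,.1085):
    env.movel([x,y,z],velocity=.03); s=st()
    if s['contact_force'][2]>17: break
```

```text
t 10.70 pos [ 0.4568 -0.1924  0.1162] F [-3.1  1.9  8. ] T [0.31 0.39 0.  ] gap 0.620
t 10.95 pos [ 0.4567 -0.1924  0.1148] F [-2.7  1.5  9.6] T [0.26 0.52 0.01] gap 0.620
t 11.20 pos [ 0.4568 -0.1924  0.1134] F [-3.5  2.  10.6] T [ 0.41  0.52 -0.01] gap 0.618
t 11.45 pos [ 0.4568 -0.1925  0.112 ] F [-4.1  2.8 11.7] T [ 0.38  0.57 -0.04] gap 0.620
t 11.70 pos [ 0.4569 -0.1925  0.1117] F [-5.7  4.2 17.3] T [ 0.58  0.89 -0.04] gap 0.622
```

Run:
```python
from h import *
x,y=.4563,-.1921
for a in (12,24,36,48,60,71):
    env.movel([x,y,.1092],velocity=.05,frame=Q(-102.2+a)); s=st()
    M=R.from_quat(s['ee_rot']).as_matrix(); print(a, np.degrees(np.arctan2(M[1,2],M[0,2]))+102.2)
    if s['contact_force'][2]>35 or abs(s['ft_torque'][2])>2.5: print('stop'); break
d=grab('side'); cv2.imwrite('pics/s7z.png',cv2.resize(d['frame'][160:310,270:420],None,fx=3.8,fy=3.8,interpolation=cv2.INTER_CUBIC)[:,:,::-1])
w=grab('wrist','w7.png')
```

```text
t 12.06 pos [ 0.4574 -0.193   0.1116] F [-4.3  1.5 17.6] T [0.3  0.62 0.15] gap 0.618
12 12.045448244212722
t 12.42 pos [ 0.4575 -0.1929  0.1117] F [-2.7  2.3 18.3] T [0.42 0.57 0.1 ] gap 0.623
24 24.043279772811275
t 12.78 pos [ 0.4574 -0.1928  0.1116] F [-4.7  3.  19.2] T [0.47 0.7  0.12] gap 0.618
36 36.04743449624833
t 13.13 pos [ 0.4575 -0.193   0.1117] F [-2.3  3.  17.7] T [0.27 0.49 0.12] gap 0.619
48 48.03858984011687
t 13.49 pos [ 0.4577 -0.1931  0.1117] F [-0.6  2.2 18.1] T [0.31 0.35 0.11] gap 0.620
60 60.03800850491741
t 13.83 pos [ 0.4577 -0.193   0.1117] F [-2.6  1.6 17.2] T [0.29 0.43 0.14] gap 0.621
71 71.03966745742486
```

View pics/s7z.png

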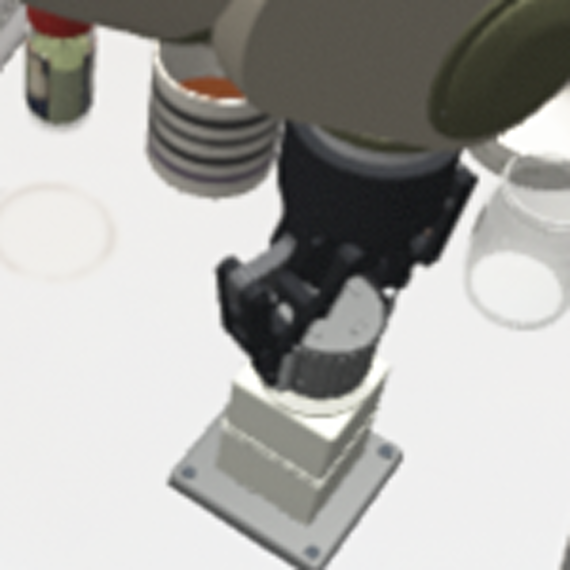

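View pics/w7.png

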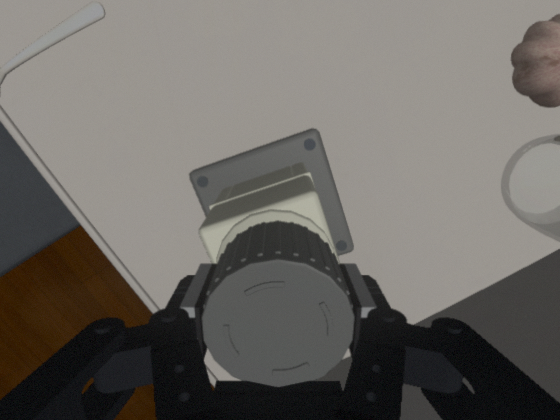

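Run:
```python
from h import *
x,y=.4574,-.1928
for z in (.1115,.118,.124,.130,.138,.146):
    env.movel([x,y,z],velocity=.04); s=st()
    if s['contact_force'][2]<-4: print('pulling'); break
d=grab('side'); cv2.imwrite('pics/s8z.png',cv2.resize(d['frame'][160:310,270:420],None,fx=3.8,fy=3.8,interpolation=cv2.INTER_CUBIC)[:,:,::-1])
```

```text
t 14.18 pos [ 0.4578 -0.1931  0.1131] F [-4.5  2.  11.9] T [0.44 0.74 0.04] gap 0.618
t 14.50 pos [ 0.4577 -0.1931  0.1192] F [-1.9  1.3  6.2] T [0.25 0.42 0.02] gap 0.619
t 14.80 pos [ 0.4575 -0.1929  0.1242] F [ 0.1  0.6 -0.7] T [-0.   -0.02  0.02] gap 0.616
t 15.10 pos [ 0.4576 -0.1929  0.1302] F [ 0.5  0.5 -0.5] T [ 0.    0.03 -0.  ] gap 0.621
t 15.45 pos [ 0.4575 -0.1929  0.1383] F [-0.6 -0.3 -0.8] T [ 0.03 -0.03  0.02] gap 0.615
t 15.80 pos [ 0.4575 -0.1929  0.1463] F [ 0.8  0.3 -0.5] T [0.01 0.02 0.  ] gap 0.619
```

View pics/s8z.png

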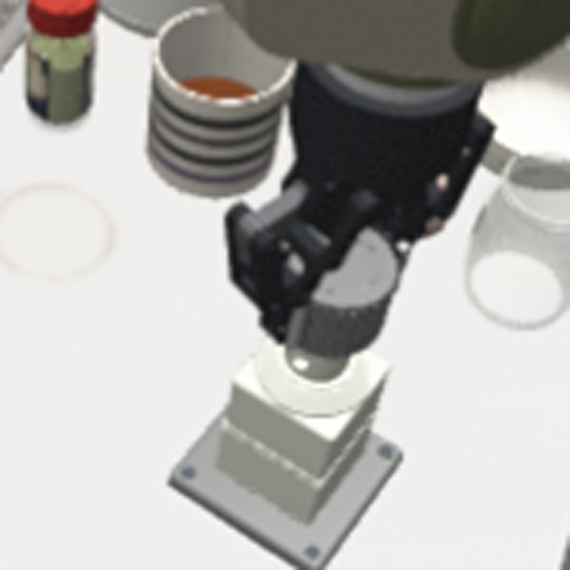

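Run:
```python
from h import *
env.movel([.4575,-.1929,.211],velocity=.1); env.hold(.3); st()
d=grab('side','s9.png'); w=grab('wrist','w9.png'); t=grab('top')
cv2.imwrite('pics/s9z.png',cv2.resize(d['frame'][140:310,230:420],None,fx=3.4,fy=3.4,interpolation=cv2.INTER_CUBIC)[:,:,::-1])
cv2.imwrite('pics/t9.png',t['frame'][:,:,::-1])
```

```text
t 16.95 pos [ 0.4574 -0.1928  0.2107] F [ 0.1 -1.  -0.2] T [0.02 0.02 0.02] gap 0.618
```

View pics/s9z.png

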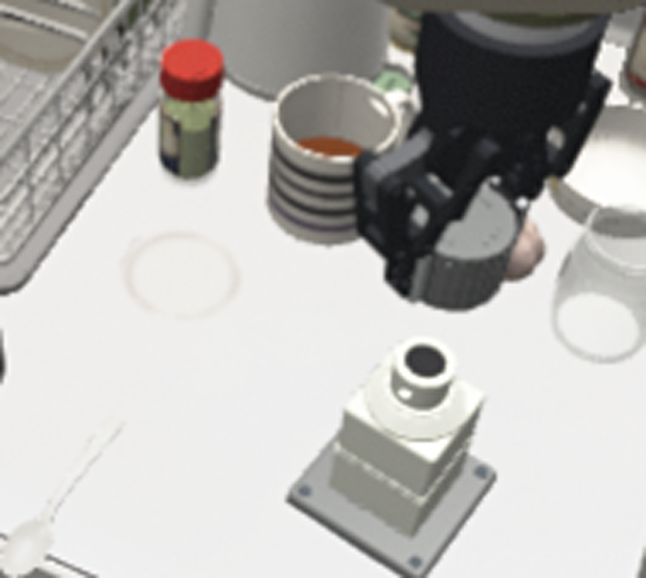

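View pics/w9.png

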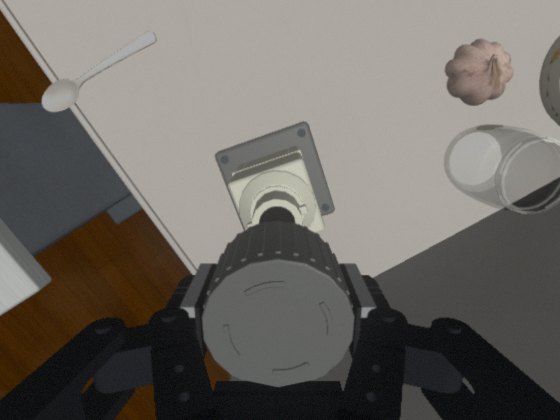

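View pics/t9.png

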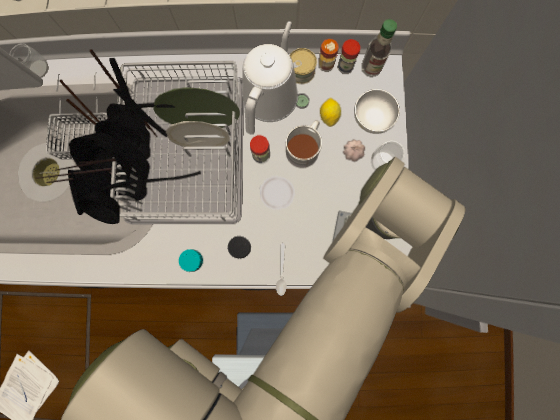

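The open bottle stands on the stand, with its mouth at about (355,246) in the side view. The cap is in the gripper, and the mug, jar, garlic and spoon are at their starting pixels. One last numeric check of seat height, then I'll hand in.

Run:
```python
from h import *
d=grab('side'); pts=np.array([[.4565,-.192,.136],[.4565,-.192,.146]])
print('mouth expected home / 10 mm high',proj(d,pts).round(1),'seen (355.0,245.8)')
a=np.radians(-12.2);u=np.array([np.cos(a),np.sin(a)]);n=np.array([-u[1],u[0]])
c=np.array([.4555,-.192])-.03*u-.03*n
print('front foot corner exp',proj(d,[[*c,.016]]),'zoom',(proj(d,[[*c,.016]])-[230,140])*3.4)
t0=cv2.imread('pics/top0.png');t9=cv2.imread('pics/t9.png')
df=cv2.absdiff(t0,t9).max(2)
for nm,(u0,v0,r) in dict(jar=(260,148,14),mug=(303,145,20),garlic=(354,150,13),spoon=(282,268,26)).items(): print(nm,(df[v0-r:v0+r,u0-r:u0+r]>40).mean())
st()
```

```text
mouth expected home / 10 mm high [[354.  245.3]
 [354.8 242. ]] seen (355.0,245.8)
front foot corner exp [[349.84071784 298.71293077]] zoom [[407.45844065 539.62396463]]
jar 0.0
mug 0.0
garlic 0.0
spoon 0.0003698224852071006
t 17.15 pos [ 0.4575 -0.1929  0.2109] F [-0.5  0.4 -1.3] T [ 0.03  0.03 -0.03] gap 0.619
```

Run:
```python
from h import *
job.hand_in(); st()
```

```text
the job is handed in; nothing more can be done
the job is handed in; nothing more can be done
```

The bottle is open on the stand and the gripper still holds the cap about 7.5 cm above its mouth. I handed the job in at about 17 s. No verdict is reported, so this rests on my own checks.

**What I did:**
- I lifted the bottle by its cap and turned it 30° clockwise to match the stand.
- I lowered it over the spigot until it met the plate at tool height 0.117 m (0.1176 m expected).
- Only then did I press the cap to its stop (about 6 mm, 17–19 N), turn it 71° anticlockwise and lift it off. The pull while lifting never exceeded 0.8 N, so the bottle was not dragged up.

**Last checks:**
- **Bottle height:** the mouth appears within about 1 px of where it should be if fully home; 10 mm too high would have shown as about 3 px. The foot's front corner also matches, to about 2 px read by eye.
- **Bystanders:** the mug, jar, garlic and teaspoon look unchanged from the first top picture.
- **Cap:** the gap between the fingers is unchanged, so it is still held.

**Disagreement:** the cameras differed by 2–4 mm on absolute positions. I placed the bottle using relative offsets from the wrist camera, and it went on without jamming.

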